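# Re-hang the shield door on the next polishing spindle

### The arm

A 6-joint arm with a two-finger parallel gripper is mounted at the origin on a cart in front of the work surface, level with it; the furniture and walls round the work are solid. World frame = base frame: x ahead of the robot, y to its left, z up, the work surface at z = 0. Lengths are in m, angles in rad, forces in N, time in s.
With the tool pointing down it reaches from about 0.35 to 0.975 m from the base axis. Payload 4.9 kg.
Tool frame: the origin (TCP) lies on the centre line of the jaws, within the pads' length; the fingertips stand manip.tip_reach ahead of it and the grasp point (between the pads) is the TCP (manip.tip_reach is the distance from the TCP to the fingertips, in m); z points along the fingers, y is the line along which they close (so a half turn about z gives the same grasp; the last joint's range is limited). The gripper opens to 85 mm and grips with 20 to 120 N. Pads are 22 mm wide; open, the fingers measure 114 mm over their backs; the gripper's body (76 mm by 85 mm) begins 54 mm behind the grasp point. The pads swing forward as they close: fully open they stand 13 mm farther back than shut.
Start: joints at [1.05, 0.053, 1.613, -0, 1.476, -0.119], TCP at [0.244, 0.575, 0.25] pointing down, gripper open.
Joint ranges: [-3.01, 3.01], [-1.01, 2.22], [0.06, 2.58], [-1.02, 4.17], [0.09, 2.62], [-3.14, 3.14]. Speed limits (rad/s): [2.57, 2.57, 3.14, 3.14, 3.14, 3.14].

### API

Orientations are given as a unit quaternion [w, x, y, z].
In Python, from plant import manip gives the robot as it stands. The module is installed in compiled form; this text tells all that it offers.
- The arm moves only by the tool move_arm, never from a script. Its argument "rows" is a list of rows, each a list of 7 numbers: the shift along the tool's x, y, z in cm, then the turn, a rotation vector about the tool's x, y, z in degrees, then the opening, from -1 (shut) to 1 (fully open). In form: [[tx, ty, tz, ax, ay, az, jaw], ...]. A call has 1 to 20 rows; each row shifts and turns the commanded pose from where the row before left it, along the tool's axes as they then stand; what a row does not reach is not made up. A row lasts 1/12 s, in which the tool goes at most 41.7 mm and 7.16 degrees, less where a joint would pass 70% of its speed; a pose out of reach is approached as far as the arm can. A call is refused whole if a number of a shift passes 4.17 or a number of a turn 7.16, either way. A call with a gripper value outside its range is refused whole. The fingers move at their own pace and stop on an object; the grip force is fixed at half the most. Time passes only in rows, so rows that do not move let the fingers close. It gives the time, the measured TCP pose, the force, the opening and the grip force at its end, in the units of the state.
- manip.state(): the state, without advancing time (a new reading comes with each control period).
- manip.grab_frame(name): name is "scene" or "top" or "wrist"; returns a dict with "img" (400x640x3 uint8, blue, green, red), "mtx" (3x3 intrinsics, pixels), "R" (3x3) and "t" (3): a world point X has camera coordinates R X + t. Camera axes: x right, y down, z forward; pixel columns grow to the right and rows downward; lengths in m; the calibration is good to about 2 mm. The wrist camera is an equidistant fisheye: a pixel r from the principal point sees the ray r / f radians off the axis. A picture is of the moment at which its call begins. There is no depth.
- manip.job_done(): hands the job in; it is judged then, once.
The state is a dict: "time": time; "joint_pos": joint angles; "joint_vel": joint speeds; "joint_efforts": joint torques, N m; "tool_pos": TCP position; "tool_rot": TCP orientation; "contact_force": force on the tool from outside, world axes, zero at the start; "ft_torque": the same for the moment, N m; "gripper_width": opening from 0.0 (shut) to 1.0 (fully open); "grasp_force": force on a finger pad.
Only numpy, scipy, OpenCV 4.12 (cv2) and the standard library are available. Lean on these libraries where they do the work, as an engineer would, in place of code of your own. Each camera call takes 0.05 s, during which the arm holds its last target. There are 200 camera calls.

### The job

The two polishing machines share one shield door, and the one with the felt cone is to be used next. Squeeze the two tabs on the door's top rail to draw its sprung hinge pin, lift the door off the machine with the flat disc and hang it on the machine with the cone: the fixed stub fully home in its bore, the sprung pin let out into the hole opposite, the door hanging straight down. Feel your way in gently, without forcing the door against either machine, and leave the loose things on the bench alone.

Things in the scene. Friction and masses are not known exactly. Their poses are not given: they have to be found in the camera images.
- cone_spindle: Fixed polishing machine, base plate 150 (x) x 172 (y) x 14 mm; origin under the base's centre on the bench, z up, front towards -x. A felt cone 52 mm across on its spindle points to -x, 85 mm up. In front, two upright 12 mm posts (x -27, y +-69 mm, tops at z 200) carry a yoke with two bored cheeks between which the shield door hangs. No door hangs here at the start.
- disc_spindle: Fixed polishing machine, base plate 150 (x) x 172 (y) x 14 mm; origin under the base's centre on the bench, z up, front towards -x. A flat felt-faced disc 72 mm across on its spindle points to -x, 85 mm up. In front, two upright 12 mm posts (x -27, y +-69 mm, tops at z 200) carry a yoke with two bored cheeks between which the shield door hangs. The door hangs here at the start.
- cone_hinge (a point): Point on the cone machine midway between its cheeks, 170 mm above the bench, x -52 mm: where the hinge axis nominally runs, along the machine's y. The yoke was clamped higher or lower on its posts to suit the work: the true axis (bores and cheeks alike) lies up to 8 mm above or below this point, which does not move with it. Feel for it, e.g. by touching a cheek's top edge. It is clamped firmly.
- disc_hinge (a point): The same point on the disc machine; here the hinge axis is true to it. Each yoke: cheeks 8 mm thick, 26 mm in x, 40 mm high, the hinge axis in their middle, 20 mm below their top edges; inner faces 62 mm to +y and -y of this point. +y cheek: 10 mm through bore for the stub; -y cheek: 12 mm through hole for the pin. A cross bar lies 21 to 29 mm behind the axis, its top level with it.
- door: Loose shield door, about 0.25 kg: top rail 16 x 110 (y) x 16 mm, below it a clear framed window 6 mm thick, down to 100 mm below the hinge axis. Origin on the hinge axis in the rail's middle; z up when hung, y along the axis. Hung, its origin is 7 mm to +y of the machine's hinge point and the shoulder bears on the +y cheek; to come off it must shift 8 mm or more to -y with the pin drawn.
- lug (a point): Centre of the outer face (y +18, z +24 mm of the door) of the fixed lug on the rail: upright flat tab 18 mm wide (x), 6 mm thick (y), reaching from the rail's top (z +8) to z +36 mm. Squeezing lug and thumb tab together draws the pin and holds the door; the pair measures 59 mm outside when hung, 34 mm with the pin fully drawn.
- thumb_tab (a point): Centre of the outer face (z +24 mm of the door, y -44 mm + pin joint) of the pin's thumb tab, which slides along the rail with the pin; same size as the lug. With the stub home and the pin not yet in its hole, a door held by one tab only tips its pin end up or down by several mm and the pin misses: keep both tabs in hand while the pin comes out.
- hinge_pin (a joint): How far the sprung pin is drawn into the door, m: 0 fully out, about 0.003 hung (its 13 mm collar, 10 mm from the tip, then bears on the -y cheek and presses the door towards +y), 0.028 fully drawn, tip flush with the rail's end. Spring 140 N/m: 2.8 N at 0, 6.7 N at 0.028. About 0.013 with the shoulder home means that the tip sits on the cheek's face and missed its hole.
- stub_tip (a point): Centre of the tip of the door's fixed stub: 8 mm diameter, 8 mm long, tip edge bevelled 0.7 mm, standing on the rail's +y end (the shoulder, y +55 mm); the tip is 63 mm to +y of the door's origin. Hung, stub and pin lie about 1 to 2 mm low in their bores.
- pin_tip (a point): Centre of the tip of the sprung pin (8 mm diameter, bevelled) at the rail's -y end, moving with it; 82 mm minus the joint value to -y of the door's origin.
- tweezers: Bystander: steel tweezers, 170 mm long, lying loose on the bench; origin under their middle.
- bench_block: Bystander: flat steel bench block, 76 x 82 x 20 mm, lying loose on the bench; origin under its middle.

How it is judged:
By the outcome, as a careful person would: the job done as asked, in the order asked, and still so for the second after the job is handed in, with the robot touching nothing.
It also fails if it takes over 58 s, if anything falls off the work surface, if the arm or the gripper's body presses on something with over 40 N, if the wrist force passes 120 N, or if a joint passes its speed limit or range.

## Working session

There is one attempt and no reset: what is moved stays moved. The work goes in short steps, Python scripts to look and compute and a tool call to move; the robot and the scene stay as the last step left them, time stands still between calls to the robot, and variables do not carry over. Pictures are saved under pics/ and viewed, at most 10 in all, crops included, and the job is handed in when it is done.

Besides the shell and the picture viewer there is one more tool, called after ">>>" as name(argument=value, ...), one argument or row to a line, values as JSON. move_arm: Moves the arm, as the interface text tells. Its arguments: {"type":"object","properties":{"rows":{"type":"array","items":{"type":"array","items":{"type":"number"}}}},"required":["rows"]}

```bash
mkdir -p pics
python3 - <<'E'
from plant import manip
import cv2,numpy as np
print(manip.state(), manip.tip_reach)
for n in("scene","top"):
    f=manip.grab_frame(n); cv2.imwrite(f"pics/{n}0.png",f["img"]); np.savez(f"pics/{n}0.npz",**f); print(n,f["mtx"],f["R"],f["t"])
E
```

```text
{'time': 0.0, 'joint_pos': array([ 1.04999168e+00,  5.33246672e-02,  1.61434778e+00, -2.04214022e-05,
        1.47600770e+00, -1.19045918e-01]), 'joint_vel': array([ 0.00180813,  0.00048076,  0.00031962, -0.00067837,  0.00130524,
        0.0010312 ]), 'joint_efforts': array([ 1.43985588e-03, -3.93683624e+01, -3.70177603e+01, -3.97811550e-05,
        6.95518451e-03, -2.73671411e-06]), 'tool_pos': array([0.24412411, 0.57468871, 0.24905082]), 'tool_rot': array([-3.18606720e-04,  1.99530024e-01,  9.79891157e-01, -9.93985560e-04]), 'contact_force': array([-0.36697694,  0.22794906,  0.21947718]), 'ft_torque': array([ 0.01999686, -0.00087271,  0.004856  ]), 'grasp_force': 0.0, 'gripper_width': 0.9991756250860089} 0.019
scene [[518.78146715   0.         313.03661975]
 [  0.         518.78146715 208.96386009]
 [  0.           0.           1.        ]] [[ 0.82664076 -0.56272564 -0.002214  ]
 [-0.43414006 -0.63523617 -0.63874676]
 [ 0.35803276  0.5289753  -0.76941385]] [-0.26995954  0.43343762  1.18694423]
top [[425.26521983   0.         319.19357979]
 [  0.         425.26521983 195.92365796]
 [  0.           0.           1.        ]] [[ 0.00359657 -0.99996669  0.00732718]
 [-0.98269604 -0.00489121 -0.18516094]
 [ 0.18519061 -0.00653445 -0.98268089]] [0.2040969  0.51021625 0.99711625]
```

View pics/scene0.png

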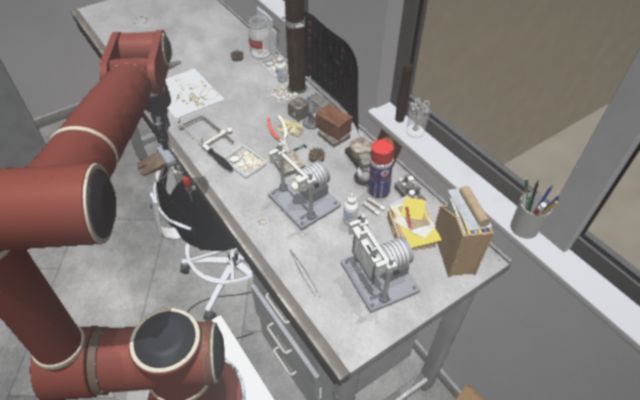

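View pics/top0.png

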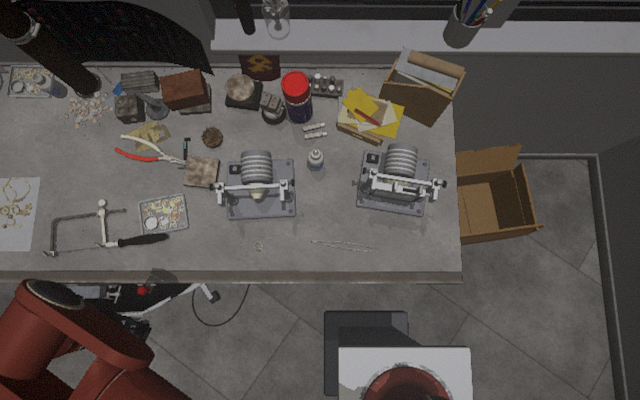

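The cone machine is at about (257,190) in top and (305,200) in scene. The disc machine, with the door, is at about (400,185) in top and (380,265) in scene. The tweezers lie at (343,245) in top.

Run:
```python
import cv2,numpy as np
t=cv2.imread("pics/top0.png");s=cv2.imread("pics/scene0.png")
c=lambda i,x,y:cv2.resize(i[y:y+75,x:x+100],(400,300),interpolation=cv2.INTER_CUBIC)
cv2.imwrite("pics/z0.png",np.vstack([np.hstack([c(t,205,145),c(t,352,140)]),np.hstack([c(s,262,135),c(s,332,205)])]))
```

```text
(no output)
```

View pics/z0.png

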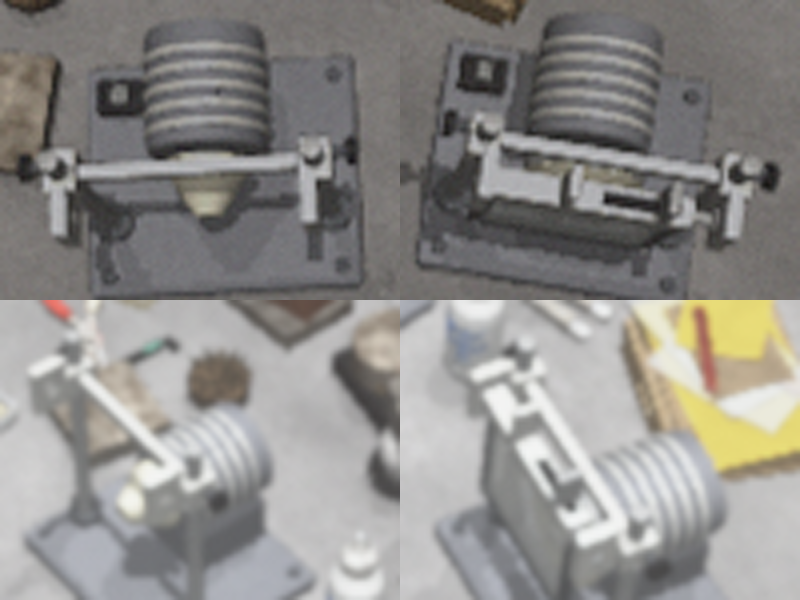

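The crops show the cone machine's empty yoke (top left) and the disc machine's door with lug (570,185) and thumb tab (680,205) in crop pixels, tops seen in both views. The base plate corners are clear, so I start with coarse poses from those.

```bash
cat > h.py <<'E'
import numpy as np,cv2
def rays(f,px):
    px=np.atleast_2d(np.array(px,float)); K,R,t=f["mtx"],f["R"],f["t"]
    u=np.c_[(px[:,0]-K[0,2])/K[0,0],(px[:,1]-K[1,2])/K[1,1]]
    if f.get("fish",False):
        th=np.linalg.norm(u,axis=1); s=np.where(th>1e-9,np.sin(th)/np.maximum(th,1e-9),1)
        d=np.c_[u*s[:,None],np.cos(th)]
    else: d=np.c_[u,np.ones(len(u))]
    return -R.T@t,d@R
def onplane(f,px,z):
    c,d=rays(f,px); return c+d*((z-c[2])/d[:,2])[:,None]
def tri(fs,pxs):
    A=np.zeros((3,3));b=np.zeros(3);L=[]
    for f,p in zip(fs,pxs):
        c,d=rays(f,p);d=d[0]/np.linalg.norm(d[0]);P=np.eye(3)-np.outer(d,d);A+=P;b+=P@c;L.append((P,c))
    X=np.linalg.solve(A,b); return X,[np.linalg.norm(P@(X-c))*1e3 for P,c in L]
def proj(f,X):
    X=np.atleast_2d(X)@f["R"].T+f["t"]
    if f.get("fish",False):
        r=np.hypot(X[:,0],X[:,1]);th=np.arctan2(r,X[:,2]);u=X[:,:2]/np.maximum(r,1e-9)[:,None]*th[:,None]
    else: u=X[:,:2]/X[:,2:]
    return u*[f["mtx"][0,0],f["mtx"][1,1]]+f["mtx"][:2,2]
E
python3 - <<'E'
from h import *
T=dict(np.load("pics/top0.npz"));S=dict(np.load("pics/scene0.npz"))
off={'cone':(205,145,[(90,65),(352,58),(360,290),(90,298)],0),'disc':(352,140,[(448,42),(712,80),(688,292),(415,265)],400)}
for n,(x,y,c,o) in off.items():
    p=[((a-o)/4+x,b/4+y) for a,b in c]; X=onplane(T,p,.014)
    print(n,X.round(4).tolist(),X.mean(0).round(4),[round(float(np.linalg.norm(X[i]-X[(i+1)%4])),3) for i in range(4)])
    bx=X[0]+X[1]-X[2]-X[3]; by=X[0]+X[3]-X[1]-X[2]; print(np.degrees([np.arctan2(bx[1],bx[0]),np.arctan2(-by[0],by[1])]))
# lug, tab tops
tl=lambda a,b,o,x,y:((a-o)/4+x,b/4+y)
print(tri([T,S],[tl(572,182,400,352,140),tl(512,418-300+0,400,332,205)]))
print(tri([T,S],[tl(678,200,400,352,140),tl(568,490-300,400,332,205)]))
E
```

```text
cone [[0.605, 0.442, 0.014], [0.6106, 0.2738, 0.014], [0.4602, 0.2666, 0.014], [0.4543, 0.4354, 0.014]] [0.5325 0.3544 0.014 ] [0.168, 0.151, 0.169, 0.151]
[2.62793158 1.94115307]
disc [[0.6357, 0.0905, 0.014], [0.6113, -0.0795, 0.014], [0.4731, -0.0581, 0.014], [0.4895, 0.1137, 0.014]] [0.5524 0.0167 0.014 ] [0.172, 0.14, 0.173, 0.148]
[-8.88948102 -6.81736394]
(array([0.50076613, 0.04889792, 0.19588633]), [np.float64(3.86551563706359), np.float64(3.865515637063641)])
(array([ 0.49466932, -0.00870626,  0.192441  ]), [np.float64(1.1322092777393769), np.float64(1.1322092777393455)])
```

Base sizes come out near 150x172, the lug sits at y≈0.049 as predicted, and the yaws are about +2° for the cone and -8° for the disc. Next I bring the wrist camera over the disc machine.

>>> move_arm(
  rows=[
    [0, 0, -2, 0, 0, -5, 1],
    [0, 0, -2, 0, 0, -5, 1],
    [0, 0, -1, 0, 0, -5, 1],
    [-1.8, -3.2, -0.25, 0, 0, 0, 1],
    [-1.8, -3.2, -0.25, 0, 0, 0, 1],
    [-1.8, -3.2, -0.25, 0, 0, 0, 1],
    [-1.8, -3.2, -0.25, 0, 0, 0, 1],
    [-1.8, -3.2, -0.25, 0, 0, 0, 1],
    [-1.8, -3.2, -0.25, 0, 0, 0, 1],
    [-1.8, -3.2, -0.25, 0, 0, 0, 1],
    [-1.8, -3.2, -0.25, 0, 0, 0, 1],
    [-1.8, -3.2, -0.25, 0, 0, 0, 1],
    [-1.8, -3.2, -0.25, 0, 0, 0, 1],
    [-1.8, -3.2, -0.25, 0, 0, 0, 1],
    [-1.8, -3.2, -0.25, 0, 0, 0, 1],
    [-1.8, -3.2, -0.25, 0, 0, 0, 1],
    [-1.8, -3.2, -0.25, 0, 0, 0, 1],
    [-1.8, -3.2, -0.25, 0, 0, 0, 1],
    [-1.8, -3.2, -0.25, 0, 0, 0, 1],
    [0, 0, 0, 0, 0, 0, 1],
  ],
)

```text
time: 1.77
tool_pos: [0.4593, 0.0232, 0.34]
tool_rot: [-0.0, 0.074, 0.997, -0.001]
contact_force: [-0.4, 1.7, 0.1]
gripper_width: 1.002
grasp_force: 0.0
```

```bash
cat >> h.py <<'E'
def grab(n,name):
    from plant import manip
    f=dict(manip.grab_frame(n)); f["fish"]=n=="wrist"
    cv2.imwrite(f"pics/{name}.png",f["img"]); np.savez(f"pics/{name}.npz",**f); return f
def load(name):
    f=dict(np.load(f"pics/{name}.npz"));f["fish"]=bool(f["fish"]);return f
E
python3 - <<'E'
from h import *
from plant import manip
f=grab("wrist","w1");s=manip.state();print(s["time"],s["tool_pos"],s["tool_rot"],-f["R"].T@f["t"],f["R"],f["mtx"])
E
```

```text
1.8167 [0.45857169 0.0255545  0.33978921] [-5.86285066e-04  7.26503202e-02  9.97357298e-01 -8.20000129e-05] [0.39170664 0.03352888 0.46374518] [[ 0.14714845  0.98910836 -0.00346109]
 [ 0.95171734 -0.14063101  0.27286814]
 [ 0.26940942 -0.04344611 -0.96204522]] [[309.70691629   0.         317.56513417]
 [  0.         309.70691629 198.84095718]
 [  0.           0.           1.        ]]
```

View pics/w1.png

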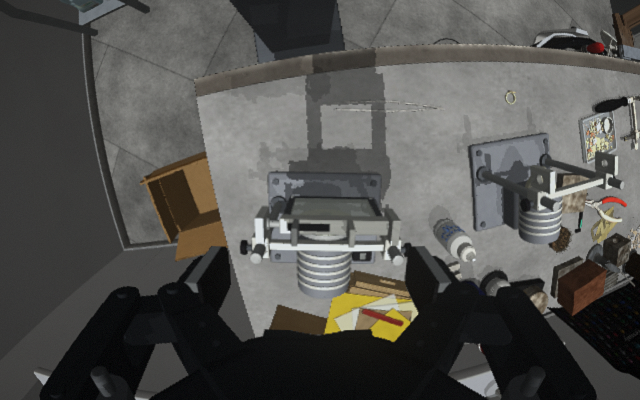

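The wrist camera sees the door machine at about (330,225), with lug and tab on the rail, and the cone machine at about (540,185). I need a second view from the side and then a pair over the cone machine.

>>> move_arm(
  rows=[
    [1.3, 2.0, 1.3, 0, 0, 0, 1],
    [1.3, 2.0, 1.3, 0, 0, 0, 1],
    [1.3, 2.0, 1.3, 0, 0, 0, 1],
    [0, 0, 0, 0, 0, 0, 1],
    [0, 0, 0, 0, 0, 0, 1],
    [0, 0, 0, 0, 0, 0, 1],
  ],
)

```text
time: 2.32
tool_pos: [0.4277, 0.0934, 0.3015]
tool_rot: [0.0, 0.069, 0.998, -0.0]
contact_force: [-0.2, 1.0, -0.5]
gripper_width: 0.999
grasp_force: 0.0
```

Run:
```python
from h import *
f=grab("wrist","w2")
```

>>> move_arm(
  rows=[
    [0, 2.6, 0, 0, 0, 0, 1],
    [0, 3.0, 0, 0, 0, 0, 1],
    [0, 3.0, 0, 0, 0, 0, 1],
    [0, 3.0, 0, 0, 0, 0, 1],
    [0, 3.0, 0, 0, 0, 0, 1],
    [0, 3.0, 0, 0, 0, 0, 1],
    [0, 2, 0, 0, 0, 0, 1],
    [0, 0, 0, 0, 0, 0, 1],
    [0, 0, 0, 0, 0, 0, 1],
    [0, 0, 0, 0, 0, 0, 1],
  ],
)

```text
time: 3.2
tool_pos: [0.4557, 0.2863, 0.3016]
tool_rot: [0.0, 0.07, 0.998, -0.0]
contact_force: [0.5, -0.1, -0.2]
gripper_width: 0.996
grasp_force: 0.0
```

Run:
```python
from h import *
f=grab("wrist","w3")
```

>>> move_arm(
  rows=[
    [0, 2.6, 0, 0, 0, 0, 1],
    [0, 2.6, 0, 0, 0, 0, 1],
    [0, 2.6, 0, 0, 0, 0, 1],
    [0, 0, 0, 0, 0, 0, 1],
    [0, 0, 0, 0, 0, 0, 1],
    [0, 0, 0, 0, 0, 0, 1],
  ],
)

```text
time: 3.75
tool_pos: [0.4664, 0.3631, 0.3014]
tool_rot: [0.0, 0.071, 0.998, -0.0]
contact_force: [-0.1, -1.3, 0.4]
gripper_width: 1.004
grasp_force: 0.0
```

Run:
```python
from h import *
f=grab("wrist","w4")
D=np.array([.501,.024,.17]);C=np.array([.4805,.3525,.17]);L=[]
for n,P in(("w1",D),("w2",D),("w3",C),("w4",C)):
    f=load(n);u=proj(f,P)[0];x,y=(u-[100,75]).round().astype(int);x=min(max(x,0),440);y=min(max(y,0),250);print(n,u,x,y,-f["R"].T@f["t"])
    L.append(cv2.resize(f["img"][y:y+150,x:x+200],(400,300),interpolation=cv2.INTER_CUBIC))
cv2.imwrite("pics/z1.png",np.vstack([np.hstack(L[:2]),np.hstack(L[2:])]))
```

```text
w1 [325.15362612 223.76309971] 225 149 [0.39170664 0.03352888 0.46374518]
w2 [256.74042864 277.25087164] 157 202 [0.35995731 0.10294439 0.42522995]
w3 [395.83281332 211.02050768] 296 136 [0.38794019 0.29598974 0.42534705]
w4 [308.20646033 211.66094349] 208 137 [0.39862058 0.37280001 0.42514396]
```

View pics/z1.png

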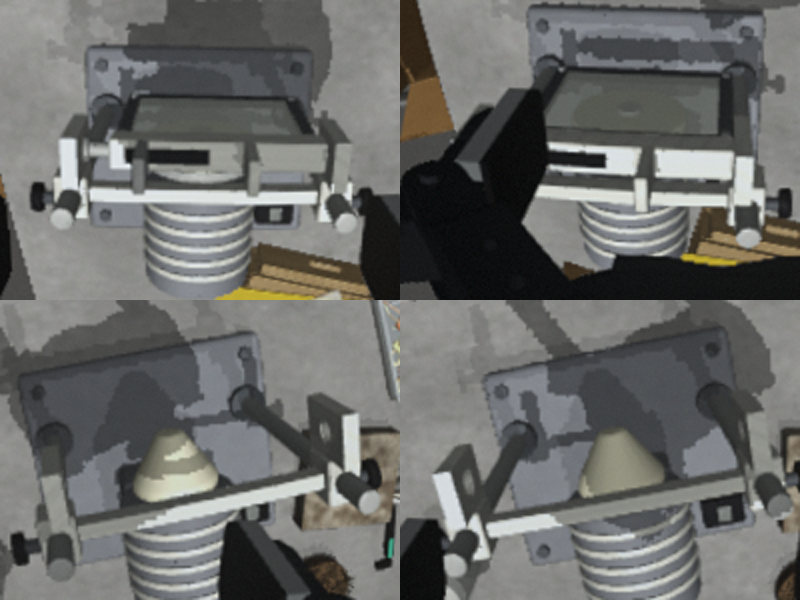

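The pairs show rails and tabs on the disc machine and, on the cone machine, the bores in both cheeks: at (325,433) in w3 for the +y cheek and (465,475) in w4 for the -y cheek. I zoom in to pick points.

Run:
```python
from h import *
o={'w3':(296,136,0,300),'w4':(208,137,400,300),'w1':(225,149,0,0)}
def full(n,x,y): a=o[n]; return (x-a[2])/2+a[0],(y-a[3])/2+a[1]
L=[]
for n,x,y in(("w3",350,450),("w4",755,460),("w3",50,520),("w4",465,510)):
    u,v=full(n,x,y);u=int(u)-25;v=int(v)-30;print(n,u,v)
    I=load(n)["img"][v:v+60,u:u+50]; L.append(cv2.resize(I,(400,480),interpolation=cv2.INTER_CUBIC))
L=[cv2.resize(i,(250,300)) for i in L]
# disc: lug/tab crops
I=load("w1")["img"][200:260,245:405]; J=load("w2")["img"][225:285,215:375]
a=cv2.resize(np.hstack([I[:, :133]]),(400,180),interpolation=cv2.INTER_CUBIC)
W=[cv2.resize(I[:,0:160],(800,300),interpolation=cv2.INTER_CUBIC)]
c=np.hstack([cv2.resize(l,(200,240)) for l in L])
cv2.imwrite("pics/z2.png",np.vstack([cv2.resize(c,(800,240)),W[0]]))
```

```text
w3 446 181
w4 360 187
w3 296 216
w4 215 212
```

View pics/z2.png

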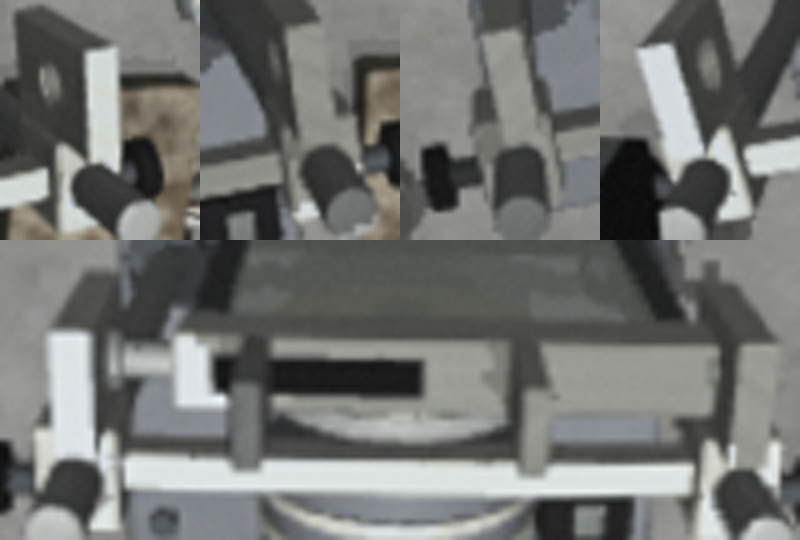

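Picks, in crop pixels: cheek front-top corners, post tops and bores for the cone machine, and for the disc machine cheek corners, lug top at x 520–548 and tab top at x 232–262.

Run:
```python
from h import *
F={n:load(n) for n in("w1","w3","w4")};T=dict(np.load("pics/top0.npz"));S=dict(np.load("pics/scene0.npz"))
O={'a':('w3',446,181),'b':('w4',360,187),'c':('w3',296,216),'d':('w4',215,212)}
def p(k,x,y): n,u,v=O[k]; return F[n],(u+x/4-.4,v+y/4-.4)
def t(nm,A,B):
    f,a=p(*A);g,b=p(*B);X,r=tri([f,g],[a,b]);print(nm,X.round(4),np.round(r,2));return X
P=t("post+",('a',140,219),('b',150,208));M=t("post-",('c',122,217),('d',86,225))
ip=t("in+",('a',88,50),('b',90,28));t("out+",('a',118,46),('b',125,22))
im=t("in-",('c',124,28),('d',76,44));t("out-",('c',84,36),('d',38,50))
for n,a,b in(("posts",P,M),("cheeks",ip,im)):
    d=a-b;print(n,np.linalg.norm(d),np.degrees(np.arctan2(-d[0],d[1])))
yaw=np.arctan2(-(P-M)[0],(P-M)[1]);ax=np.array([-np.sin(yaw),np.cos(yaw),0]);fx=np.array([np.cos(yaw),np.sin(yaw),0]);m=(P+M)/2
print("hinge from posts",m-.025*fx,"from cheeks",(ip+im)/2+.013*fx)
h=(ip+im)/2
for k,q,s in(('a',(48,83),1),('d',(111,65),-1)):
    f,u=p(k,*q);c,d=rays(f,u);d=d[0];pt=h+s*.062*ax;X=c+d*((pt-c)@ax)/(d@ax);print("bore",X, (X-h)@fx)
f=F["w1"];q=lambda x,y:(245+x/5-.4,200+(y-240)/5-.4)
def pl(nm,L,z): 
    X=onplane(f,[q(*a) for a in L],z);print(nm,X[:,:2].round(4).tolist());return X.mean(0)
a=pl("c+",[(735,345),(778,345)],.19);b=pl("c-",[(50,332),(88,332)],.19);
pl("posts",[(752,525),(55,522)],.2)
d=a-b;y=np.arctan2(-d[0],d[1]);print(np.linalg.norm(d),np.degrees(y),"hinge",(a+b)/2+.013*np.array([np.cos(y),np.sin(y),0]))
l=pl("lug",[(520,392),(549,390),(548,474),(523,474)],.206);t_=pl("tab",[(232,382),(264,380),(260,468),(234,470)],.206);print(l,t_,np.linalg.norm(l-t_),(l+t_)/2)
```

```text
post+ [0.5034 0.422  0.201 ] [0.01 0.01]
post- [0.5149 0.2849 0.195 ] [0.34 0.34]
in+ [0.4681 0.415  0.1872] [0.21 0.21]
out+ [0.4678 0.4222 0.1881] [0.05 0.05]
in- [0.4755 0.2906 0.1885] [0.07 0.07]
out- [0.4755 0.2824 0.1898] [0.05 0.05]
posts 0.13778220690200724 4.80934152234129
cheeks 0.1246284761806434 3.3868384630095454
hinge from posts [0.48421706 0.35134988 0.19798819] from cheeks [0.48476276 0.35392082 0.18784482]
bore [0.48253589 0.41595252 0.1634602 ] 0.015981733384753574
bore [0.48685977 0.2918782  0.17202195] 0.0098879535049948
c+ [[0.5001, 0.0881], [0.5015, 0.0966]]
c- [[0.4783, -0.0408], [0.4794, -0.0335]]
posts [[0.5339, 0.0872], [0.5133, -0.0456]]
0.1313243221155366 -9.626138378304788 hinge [0.5026464  0.02540477 0.19      ]
lug [[0.4967, 0.0451], [0.4971, 0.0504], [0.5136, 0.0484], [0.5129, 0.0439]]
tab [[0.4872, -0.0056], [0.4876, 0.0002], [0.5046, -0.0035], [0.5043, -0.0083]]
[0.50504818 0.04694709 0.206     ] [ 0.49593577 -0.00430723  0.206     ] 0.05205805792824286 [0.50049198 0.02131993 0.206     ]
```

>>> move_arm(
  rows=[
    [0, 0, 0, 0, 0, -5.8, -1],
    [0, 0, 0, 0, 0, -5.8, -1],
    [-0.6, 2.7, 0, 0, 0, 0, -1],
    [-0.6, 2.8, 0, 0, 0, 0, -1],
    [0, 0, 3, 0, 0, 0, -1],
    [0, 0, 3, 0, 0, 0, -1],
    [0, 0, 1.5, 0, 0, 0, -1],
    [0, 0, 0.8, 0, 0, 0, -1],
    [0, 0, 0.4, 0, 0, 0, -1],
    [0, 0, 0, 0, 0, 0, -1],
    [0, 0, 0, 0, 0, 0, -1],
    [0, 0, 0, 0, 0, 0, -1],
  ],
)

```text
time: 4.8
tool_pos: [0.4756, 0.4202, 0.2166]
tool_rot: [0.001, -0.031, 1.0, 0.001]
contact_force: [-0.2, -0.2, 0.4]
gripper_width: -0.0
grasp_force: 0.0
```

Run:
```python
from h import *
from plant import manip
s=manip.state();print(s["tool_pos"],s["tool_rot"],s["contact_force"],s["gripper_width"],manip.tip_reach)
f=grab("wrist","w5")
u=proj(f,s["tool_pos"]-[0,0,.019])[0];print(u)
x,y=int(u[0])-100,min(int(u[1])-75,250);cv2.imwrite("pics/z3.png",cv2.resize(f["img"][y:y+150,x:x+200],(800,600)))
w1,w2=load("w1"),load("w2");print(tri([w1,w2],[(351.6,246.4),(278,305.6)]))
```

```text
[0.47558761 0.42019541 0.21658924] [ 1.44396792e-03 -3.10561705e-02  9.99516160e-01  9.35751197e-04] [-0.19134959 -0.21991991  0.38114062] -7.753534538985953e-05 0.019
[318.0355088  251.66582912]
(array([0.51522386, 0.0460658 , 0.20088411]), [np.float64(0.42131864481459586), np.float64(0.4213186448144254)])
```

View pics/z3.png

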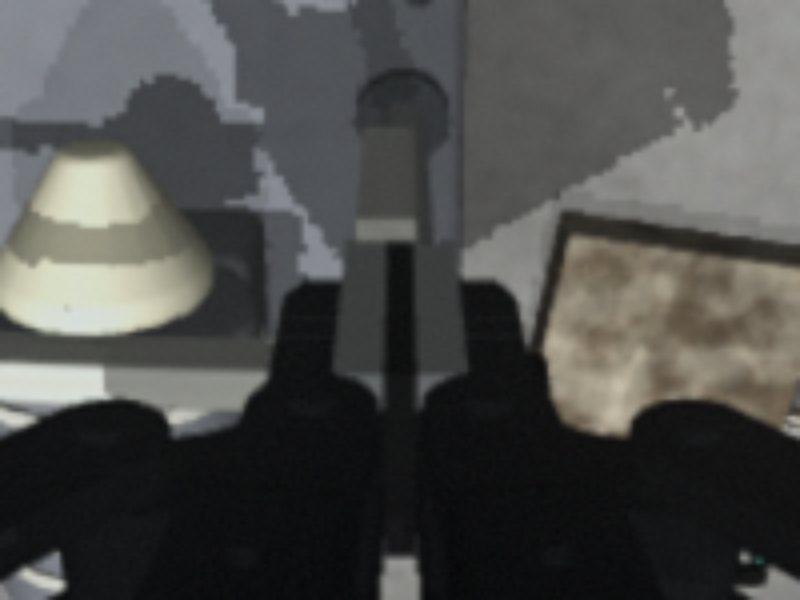

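The closed fingertips are centred over the cone machine's +y cheek at (387,230). I feel down in 1 mm steps.

>>> move_arm(
  rows=[
    [0, 0, 0.2, 0, 0, 0, -1],
    [0, 0, 0.2, 0, 0, 0, -1],
    [0, 0, 0, 0, 0, 0, -1],
  ],
)

```text
time: 5.1
tool_pos: [0.4746, 0.4198, 0.2101]
tool_rot: [-0.0, -0.031, 1.0, -0.0]
contact_force: [-0.3, 0.6, -0.0]
gripper_width: -0.002
grasp_force: 0.0
```

>>> move_arm(
  rows=[
    [0, 0, 0.1, 0, 0, 0, -1],
    [0, 0, 0, 0, 0, 0, -1],
    [0, 0, 0, 0, 0, 0, -1],
  ],
)

```text
time: 5.35
tool_pos: [0.4746, 0.4198, 0.2091]
tool_rot: [-0.0, -0.031, 1.0, -0.0]
contact_force: [0.2, -0.5, 1.0]
gripper_width: -0.003
grasp_force: 0.0
```

>>> move_arm(
  rows=[
    [0, 0, 0.1, 0, 0, 0, -1],
    [0, 0, 0, 0, 0, 0, -1],
    [0, 0, 0, 0, 0, 0, -1],
  ],
)

```text
time: 5.6
tool_pos: [0.4746, 0.4198, 0.2082]
tool_rot: [-0.0, -0.031, 1.0, -0.0]
contact_force: [-0.5, -0.0, 0.3]
gripper_width: 0.001
grasp_force: 0.0
```

>>> move_arm(
  rows=[
    [0, 0, 0.1, 0, 0, 0, -1],
    [0, 0, 0, 0, 0, 0, -1],
    [0, 0, 0, 0, 0, 0, -1],
  ],
)

```text
time: 5.85
tool_pos: [0.4748, 0.4199, 0.2075]
tool_rot: [0.0, -0.031, 1.0, 0.0]
contact_force: [0.2, 0.7, 1.2]
gripper_width: -0.003
grasp_force: 0.4
```

>>> move_arm(
  rows=[
    [0, 0, 0.1, 0, 0, 0, -1],
    [0, 0, 0, 0, 0, 0, -1],
    [0, 0, 0, 0, 0, 0, -1],
  ],
)

```text
time: 6.1
tool_pos: [0.4748, 0.4199, 0.2074]
tool_rot: [0.0, -0.031, 1.0, 0.0]
contact_force: [-2.1, -1.3, 4.9]
gripper_width: -0.001
grasp_force: 2.7
```

The cone cheek's top touches at TCP z 0.2075, so its top is at about 0.1885 and the axis about 1.5 mm below nominal. Now the same touch on the disc's +y cheek (true top 0.190) as the reference.

>>> move_arm(
  rows=[
    [0, 0, -2.5, 0, 0, 0, -1],
    [0, 0, -2.5, 0, 0, 6.45, -1],
    [0, 0, 0, 0, 0, 6.45, -1],
    [-0.95, -3.54, 0, 0, 0, 0, -1],
    [-0.95, -3.54, 0, 0, 0, 0, -1],
    [-0.95, -3.54, 0, 0, 0, 0, -1],
    [-0.95, -3.54, 0, 0, 0, 0, -1],
    [-0.95, -3.54, 0, 0, 0, 0, -1],
    [-0.95, -3.54, 0, 0, 0, 0, -1],
    [-0.95, -3.54, 0, 0, 0, 0, -1],
    [-0.95, -3.54, 0, 0, 0, 0, -1],
    [-0.95, -3.54, 0, 0, 0, 0, -1],
    [0, 0, 1.5, 0, 0, 0, -1],
    [0, 0, 1.5, 0, 0, 0, -1],
    [0, 0, 0.7, 0, 0, 0, -1],
    [0, 0, 0.3, 0, 0, 0, -1],
    [0, 0, 0, 0, 0, 0, -1],
    [0, 0, 0, 0, 0, 0, -1],
    [0, 0, 0, 0, 0, 0, -1],
  ],
)

```text
time: 7.68
tool_pos: [0.5079, 0.0921, 0.2173]
tool_rot: [0.001, 0.081, 0.997, 0.0]
contact_force: [0.2, 0.5, -0.3]
gripper_width: -0.002
grasp_force: 0.0
```

Run:
```python
from h import *
from plant import manip
s=manip.state();print(s["tool_pos"],s["tool_rot"],s["contact_force"])
f=grab("wrist","w6")
u=proj(f,s["tool_pos"]-[0,0,.019])[0];print(u)
x,y=int(u[0])-200,100;print(x,y);cv2.imwrite("pics/z4.png",cv2.resize(f["img"][y:y+187,x:x+250],(800,600),interpolation=cv2.INTER_CUBIC))
```

```text
[0.50791289 0.09206427 0.217258  ] [7.48245185e-04 8.08323475e-02 9.96727427e-01 8.73743242e-05] [ 0.23089176  0.47446189 -0.33776633]
[317.83727907 251.62488239]
117 100
```

View pics/z4.png

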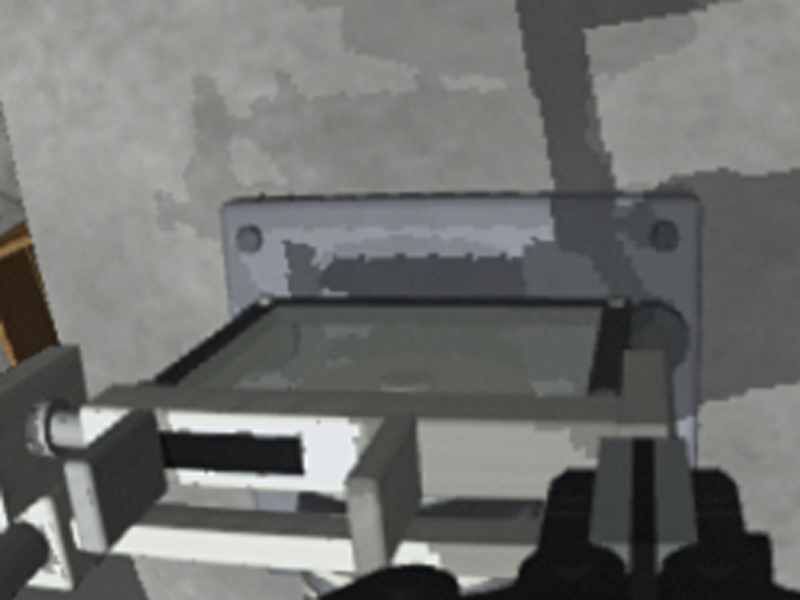

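The fingertips stand over the disc's +y cheek (645,440), parallel to the rail; lug top front edge at (365,482), tab beside it. I feel down here too.

>>> move_arm(
  rows=[
    [0, 0, 0.1, 0, 0, 0, -1],
    [0, 0, 0, 0, 0, 0, -1],
    [0, 0, 0, 0, 0, 0, -1],
  ],
)

```text
time: 7.98
tool_pos: [0.5076, 0.0917, 0.2155]
tool_rot: [0.0, 0.081, 0.997, 0.0]
contact_force: [0.8, 0.8, -0.3]
gripper_width: -0.001
grasp_force: 0.0
```

>>> move_arm(
  rows=[
    [0, 0, 0.1, 0, 0, 0, -1],
    [0, 0, 0, 0, 0, 0, -1],
    [0, 0, 0, 0, 0, 0, -1],
  ],
)

```text
time: 8.23
tool_pos: [0.5074, 0.0916, 0.2142]
tool_rot: [-0.0, 0.081, 0.997, -0.0]
contact_force: [0.1, -0.6, 0.5]
gripper_width: -0.001
grasp_force: 0.0
```

>>> move_arm(
  rows=[
    [0, 0, 0.1, 0, 0, 0, -1],
    [0, 0, 0, 0, 0, 0, -1],
    [0, 0, 0, 0, 0, 0, -1],
  ],
)

```text
time: 8.48
tool_pos: [0.5074, 0.0916, 0.2132]
tool_rot: [-0.0, 0.081, 0.997, -0.0]
contact_force: [-0.8, 0.3, -0.2]
gripper_width: 0.004
grasp_force: 0.0
```

Run:
```python
from h import *
w1,w6=load("w1"),load("w6")
q=lambda x,y:(245+x/5-.4,200+(y-240)/5-.4)
r=lambda x,y:(117+x/3.2-.35,100+y/3.2-.35)
print("lug",tri([w1,w6],[q(534.5,391),r(366,482)]));print("tab",tri([w1,w6],[q(248,381),r(80,462)]))
```

```text
lug (array([0.49954065, 0.04808233, 0.20014704]), [np.float64(0.2564230966288416), np.float64(0.2564230966288944)])
tab (array([ 0.48875715, -0.00316073,  0.20292863]), [np.float64(0.17422207492366362), np.float64(0.17422207492352593)])
```

>>> move_arm(
  rows=[
    [0, 0, 0.2, 0, 0, 0, -1],
    [0, 0, 0, 0, 0, 0, -1],
    [0, 0, 0, 0, 0, 0, -1],
  ],
)

```text
time: 8.73
tool_pos: [0.5073, 0.0916, 0.2111]
tool_rot: [-0.0, 0.081, 0.997, -0.0]
contact_force: [-0.6, -0.1, 0.5]
gripper_width: -0.001
grasp_force: 0.0
```

>>> move_arm(
  rows=[
    [0, 0, 0.1, 0, 0, 0, -1],
    [0, 0, 0, 0, 0, 0, -1],
    [0, 0, 0, 0, 0, 0, -1],
  ],
)

```text
time: 8.98
tool_pos: [0.5074, 0.0916, 0.2102]
tool_rot: [-0.0, 0.081, 0.997, 0.0]
contact_force: [-0.9, -0.1, -0.3]
gripper_width: 0.001
grasp_force: 0.0
```

>>> move_arm(
  rows=[
    [0, 0, 0.1, 0, 0, 0, -1],
    [0, 0, 0, 0, 0, 0, -1],
    [0, 0, 0, 0, 0, 0, -1],
  ],
)

```text
time: 9.23
tool_pos: [0.5074, 0.0916, 0.2092]
tool_rot: [-0.0, 0.081, 0.997, 0.0]
contact_force: [0.3, 0.9, 0.4]
gripper_width: -0.005
grasp_force: 0.0
```

>>> move_arm(
  rows=[
    [0, 0, 0.1, 0, 0, 0, -1],
    [0, 0, 0, 0, 0, 0, -1],
    [0, 0, 0, 0, 0, 0, -1],
  ],
)

```text
time: 9.48
tool_pos: [0.5076, 0.0916, 0.209]
tool_rot: [0.0, 0.081, 0.997, 0.0]
contact_force: [-2.1, -1.6, 4.2]
gripper_width: -0.003
grasp_force: 2.2
```

The disc cheek touches at 0.2090, so its top is at 0.190 as stated, and the cone axis is 1.5 mm lower than the disc's. Next I go over the tabs and descend with a partly open jaw.

>>> move_arm(
  rows=[
    [0, 0, -1.5, 0, 0, 0, 0.4],
    [0, 0, -1.5, 0, 0, 0, 0.79],
    [-0.15, -2.3, 0, 0, 0, 0, 0.79],
    [-0.15, -2.3, 0, 0, 0, 0, 0.79],
    [-0.2, -2.4, 0, 0, 0, 0, 0.79],
    [0, 0, 0, 0, 0, 0, 0.79],
    [0, 0, 0, 0, 0, 0, 0.79],
    [0, 0, 0.8, 0, 0, 0, 0.79],
    [0, 0, 0.8, 0, 0, 0, 0.79],
    [0, 0, 0.7, 0, 0, 0, 0.79],
    [0, 0, 0, 0, 0, 0, 0.79],
  ],
)

```text
time: 10.4
tool_pos: [0.4997, 0.0225, 0.2123]
tool_rot: [-0.002, 0.081, 0.997, 0.0]
contact_force: [-0.8, -0.1, -0.5]
gripper_width: 0.897
grasp_force: 0.0
```

>>> move_arm(
  rows=[
    [0, 0, 0.6, 0, 0, 0, 0.79],
    [0, 0, 0.6, 0, 0, 0, 0.79],
    [0, 0, 0.4, 0, 0, 0, 0.79],
    [0, 0, 0, 0, 0, 0, 0.79],
    [0, 0, 0, 0, 0, 0, 0.79],
    [0, 0, 0, 0, 0, 0, 0.79],
  ],
)

```text
time: 10.9
tool_pos: [0.5012, 0.0217, 0.1996]
tool_rot: [0.0, 0.081, 0.997, -0.0]
contact_force: [-0.5, -1.0, -0.8]
gripper_width: 0.898
grasp_force: 0.0
```

Run:
```python
from h import *
from plant import manip
s=manip.state();print(s["tool_pos"],s["tool_rot"],s["contact_force"],s["gripper_width"])
f=grab("wrist","w7")
u=proj(f,s["tool_pos"])[0];print(u)
x,y=int(u[0])-125,100;print(x,y);cv2.imwrite("pics/z5.png",cv2.resize(f["img"][y:y+187,x:x+250],(800,600),interpolation=cv2.INTER_CUBIC))
```

```text
[0.5012083  0.02168116 0.19955998] [ 2.17769282e-04  8.12771747e-02  9.96691514e-01 -1.02429589e-05] [-0.51969732 -1.0297769  -0.81706436] 0.8984147824740615
[317.83445112 269.64995527]
192 100
```

View pics/z5.png

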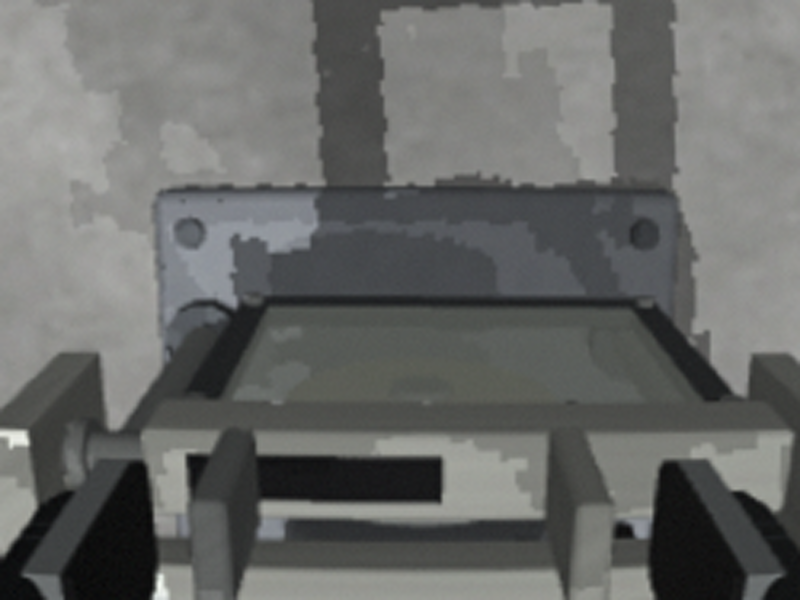

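Both pads straddle lug (575,500) and thumb tab (220,500) evenly, parallel to the rail. I squeeze.

>>> move_arm(
  rows=[
    [0, 0.15, 0, 0, 0, 0, 0.6],
    [0, 0, 0, 0, 0, 0, 0.4],
    [0, 0, 0, 0, 0, 0, 0.2],
    [0, 0, 0, 0, 0, 0, 0.1],
  ],
)

```text
time: 11.28
tool_pos: [0.5022, 0.0232, 0.2013]
tool_rot: [0.001, 0.081, 0.997, 0.0]
contact_force: [0.1, -1.4, 3.0]
gripper_width: 0.557
grasp_force: 3.0
```

>>> move_arm(
  rows=[
    [0, 0, 0, 0, 0, 0, 0],
    [0, 0, 0, 0, 0, 0, -0.1],
    [0, 0, 0, 0, 0, 0, -0.2],
    [0, 0, 0, 0, 0, 0, -0.4],
    [0, 0, 0, 0, 0, 0, -1],
    [0, 0, 0, 0, 0, 0, -1],
    [0, 0, 0, 0, 0, 0, -1],
  ],
)

```text
time: 11.87
tool_pos: [0.5008, 0.0232, 0.1985]
tool_rot: [-0.001, 0.081, 0.997, -0.0]
contact_force: [-0.2, -0.2, -2.9]
gripper_width: 0.371
grasp_force: 63.7
```

The grip closed at about 34 mm and the wrist carries about 2.9 N of door weight with no lateral force. I lift straight up gently.

>>> move_arm(
  rows=[
    [0, 0, -0.2, 0, 0, 0, -1],
    [0, 0, -0.4, 0, 0, 0, -1],
    [0, 0, -0.4, 0, 0, 0, -1],
    [0, 0, 0, 0, 0, 0, -1],
  ],
)

```text
time: 12.2
tool_pos: [0.502, 0.0231, 0.2108]
tool_rot: [0.001, 0.081, 0.997, -0.0]
contact_force: [0.4, 0.2, -3.0]
gripper_width: 0.369
grasp_force: 63.7
```

>>> move_arm(
  rows=[
    [0, 0, -0.8, 0, 0, 0, -1],
    [0, 0, -0.8, 0, 0, 0, -1],
    [0, 0, -0.8, 0, 0, 0, -1],
    [0, 0, -0.8, 0, 0, 0, -1],
    [0, 0, -0.8, 0, 0, 0, -1],
    [0, 0, -0.5, 0, 0, 0, -1],
    [1, 0, 0, 0, 0, 0, -1],
    [1.5, 0, 0, 0, 0, 0, -1],
    [1.5, 0, 0, 0, 0, 0, -1],
    [1.5, 0, 0, 0, 0, 0, -1],
    [0.5, 0, 0, 0, 0, 0, -1],
    [0, 0, 0, 0, 0, 0, -1],
    [0, 0, 0, 0, 0, 0, -1],
    [0, 0, 0, 0, 0, 0, -1],
  ],
)

```text
time: 13.37
tool_pos: [0.4427, 0.0328, 0.2546]
tool_rot: [0.0, 0.081, 0.997, -0.0]
contact_force: [0.2, 0.2, -2.8]
gripper_width: 0.371
grasp_force: 63.7
```

Run:
```python
from h import *
from plant import manip
s=manip.state();print(s["tool_pos"],s["tool_rot"],s["contact_force"],s["gripper_width"])
f=grab("wrist","w8");grab("top","t8");grab("scene","s8")
```

```text
[0.44266638 0.03278296 0.25458082] [ 3.34143567e-04  8.13151798e-02  9.96688381e-01 -3.59628829e-05] [ 0.16395945  0.2229889  -2.82789211] 0.37138773811840686
```

Run:
```python
from h import *
for n,ps,ox,oy in(("w3",[(20,375),(260,331),(275,535)],296,136),("w4",[(485-400,375),(738-400,328)],208,137)):
    f=load(n);print(n,proj(f,[.46,.35,.014]))
    p=[(x/2+ox-.2,(y-300)/2+oy-.2) for x,y in ps];X=onplane(f,p,.014);d=X[1]-X[0];y=np.arctan2(-d[0],d[1]);m=(X[0]+X[1])/2
    print(n,X.round(4).tolist(),np.linalg.norm(d[:2]),np.degrees(y),"hinge",m[:2]+.023*np.array([np.cos(y),np.sin(y)]))
for n,ps,ox,oy in(("w6",[(222,203),(700,193)],117,100),("w7",[(155,190),(678,190)],192,100)):
    f=load(n);p=[(x/3.2+ox-.35,y/3.2+oy-.35) for x,y in ps];X=onplane(f,p,.014);d=X[1]-X[0];y=np.arctan2(-d[0],d[1]);m=(X[0]+X[1])/2
    print(n,X.round(4).tolist(),np.linalg.norm(d[:2]),np.degrees(y),"hinge",m[:2]+.023*np.array([np.cos(y),np.sin(y)]))
```

```text
w3 [[365.09345796 161.09022488]]
w3 [[0.4657, 0.2683, 0.014], [0.4567, 0.4373, 0.014], [0.6152, 0.4438, 0.014]] 0.16928750288864533 3.049659445698186 hinge [0.48414086 0.35400936]
w4 [[307.70016461 161.07378159]]
w4 [[0.4663, 0.2691, 0.014], [0.4586, 0.4442, 0.014]] 0.17525397168084703 2.5131224617739125 hinge [0.48539817 0.35765496]
w6 [[0.4664, -0.0527, 0.014], [0.4927, 0.1135, 0.014]] 0.16830595893213202 -8.974958855369636 hinge [0.50227889 0.02681365]
w7 [[0.4654, -0.0535, 0.014], [0.4925, 0.1127, 0.014]] 0.1684077100232852 -9.272330099249551 hinge [0.50163927 0.02591953]
```

>>> move_arm(
  rows=[
    [0, 0, 0, 0, 0, -2.5, -1],
    [0, 0, 0, 0, 0, -5, -1],
    [0, 0, 0, 0, 0, -5, -1],
    [0, 1.5, 0, 0, 0, 0, -1],
    [0, 2.5, 0, 0, 0, 0, -1],
    [0, 3, 0, 0, 0, 0, -1],
    [0, 3, 0, 0, 0, 0, -1],
    [0, 3, 0, 0, 0, 0, -1],
    [0, 3, 0, 0, 0, 0, -1],
    [0, 3, 0, 0, 0, 0, -1],
    [0, 3, 0, 0, 0, 0, -1],
    [0, 3, 0, 0, 0, 0, -1],
    [0, 3, 0, 0, 0, 0, -1],
    [0, 2.5, 0, 0, 0, 0, -1],
    [0, 1.2, 0, 0, 0, 0, -1],
    [0, 0.5, 0.6, 0, 0, 0, -1],
    [0, 0, 1, 0, 0, 0, -1],
    [0, 0, 0.8, 0, 0, 0, -1],
    [0, 0, 0, 0, 0, 0, -1],
    [0, 0, 0, 0, 0, 0, -1],
  ],
)

```text
time: 15.18
tool_pos: [0.4239, 0.3529, 0.2287]
tool_rot: [-0.001, -0.027, 1.0, -0.001]
contact_force: [-0.8, -0.1, -2.9]
gripper_width: 0.372
grasp_force: 63.7
```

Run:
```python
from h import *
from plant import manip
f=grab("wrist","w9");g=grab("top","t9")
s=manip.state();print(s["time"],s["tool_pos"],s["tool_rot"],s["contact_force"],s["gripper_width"])
# base-plate front edge & cheek top edges: strongest line segments
gray=cv2.cvtColor(f["img"],cv2.COLOR_BGR2GRAY)
L=cv2.createLineSegmentDetector().detect(gray)[0][:,0]
h=proj(f,[.4845,.354,.17])[0];print("hinge px",h,"corner px",proj(f,[[.4662,.2687,.014],[.4576,.441,.014]]))
for l in L:
    n=np.hypot(l[2]-l[0],l[3]-l[1])
    if n>50 and 150<l[0]<480 and l[1]<260:print(l.round(1),round(float(n)))
```

```text
15.2833 [0.42450828 0.35362326 0.23035681] [ 8.33975352e-05 -2.71106226e-02  9.99632434e-01 -5.65438363e-05] [-0.56032536 -0.77009272 -3.13826104] 0.37569187164811024
hinge px [315.09330025 304.2798127 ] corner px [[244.38805346 207.7368143 ]
 [392.12405547 208.37424256]]
[231.9 236.  285.6 236.5] 54
[284.4 229.2 218.1 229.1] 66
[281.1   0.6 276.1  65.6] 65
[275.6  64.7 224.4  65.3] 51
[150.7  93.9  98.1  98.9] 53
[401.8  99.1 299.4  90.9] 103
[203.4  50.1  93.6  -0.5] 121
[464.2 195.6 463.1 258.1] 63
[459.  254.4 460.1 193.1] 61
[234.4  90.7 168.1  92.7] 66
[280.6 188.8 379.4 189.2] 99
[199.3 153.5 133.  147.9] 67
[152.1 135.9 203.2 148. ] 52
[373.1 192.8 264.4 192.2] 109
[298.2  91.6 244.4  90.6] 54
[259.4 220.  335.6 220.7] 76
[414.5  81.1 498.2  95.3] 85
```

>>> move_arm(
  rows=[
    [-1, 0, 0, 0, 0, 0, -1],
    [-1.5, 0, 0, 0, 0, 0, -1],
    [-1.5, 0, 0, 0, 0, 0, -1],
    [-1.2, 0, 0, 0, 0, 0, -1],
    [-0.6, 0, 0, 0, 0, 0, -1],
    [-0.2, 0, 0, 0, 0, 0, -1],
    [0, 0, 0, 0, 0, 0, -1],
    [0, 0, 0, 0, 0, 0, -1],
    [0, 0, 0, 0, 0, 0, -1],
  ],
)

```text
time: 16.03
tool_pos: [0.4836, 0.3578, 0.2302]
tool_rot: [-0.0, -0.028, 1.0, -0.0]
contact_force: [-0.3, -0.0, -2.9]
gripper_width: 0.376
grasp_force: 63.7
```

Run:
```python
from h import *
from plant import manip
f=grab("wrist","w10");grab("top","t10");grab("scene","s10")
s=manip.state();print(s["time"],s["tool_pos"],s["tool_rot"],s["contact_force"],s["gripper_width"])
cv2.imwrite("pics/z6.png",cv2.resize(f["img"][120:308,195:445],(800,600),interpolation=cv2.INTER_CUBIC))
```

```text
16.1833 [0.48368781 0.35783948 0.23034762] [-2.05354030e-05 -2.79615091e-02  9.99609000e-01  1.19389842e-05] [-0.0326327  -1.28842925 -1.815079  ] 0.37614047663561945
```

View pics/z6.png

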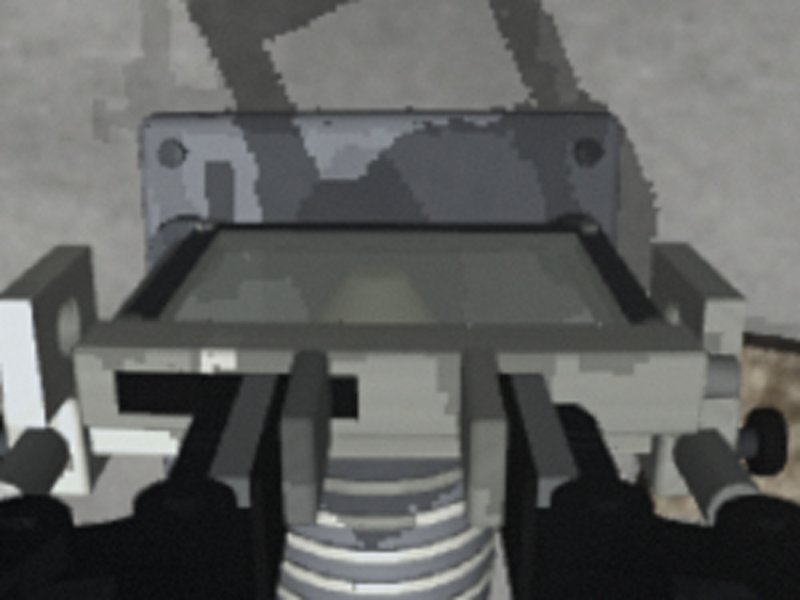

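The stub end (722,378) lies over the +y cheek's top (705–745), the rail is parallel to the base edge (row 113), and the pin is flush. I work out the stub's x against the cheek.

Run:
```python
from h import *
f=load("w10");q=lambda x,y:(195+x/3.2-.35,120+y/3.2-.35)
y=np.radians(3.1);fx=np.array([np.cos(y),np.sin(y),0]);ay=np.array([-np.sin(y),np.cos(y),0])
P=np.array([.48369,.35784,0])
def l(p,z): 
    X=onplane(f,[q(*p)],z)[0]-P; return (np.array([X@fx,X@ay])*1e3).round(2)
print("cheek+ fronttop in,out",l((704,304),.1885),l((745,300),.1885))
print("cheek- fronttop",l((2,300),.1885),l((35,300),.1885))
for z in(.199,.2,.201):print("stub mid",z,l((724,377),z),"tipR",l((740,377),z),"upper/lower edge",l((722,357),z),l((722,397),z))
print("rail front/back top",l((390,350),.208),l((590,433),.208),"railend -y",l((76,350),.208),"+y",l((704,350),.208))
print("lug top",[l(p,.236) for p in((463,420),(507,420),(470,525),(503,525))],"tab",[l(p,.236) for p in((282,420),(325,420),(285,523),(318,523))])
print("lug/tab front top mid +base", l((145,117),.014),l((615,113),.014))
```

```text
cheek+ fronttop in,out [-12.13  56.25] [-12.83  64.27]
cheek- fronttop [-12.49 -73.17] [-12.58 -66.42]
stub mid 0.199 [-2.06 57.91] tipR [-1.97 60.98] upper/lower edge [-5.88 57.08] [ 1.81 58.02]
stub mid 0.2 [-2.49 57.54] tipR [-2.4  60.59] upper/lower edge [-6.28 56.71] [ 1.35 57.64]
stub mid 0.201 [-2.91 57.17] tipR [-2.83 60.19] upper/lower edge [-6.68 56.34] [ 0.9  57.27]
rail front/back top [-11.27  -0.86] [ 3.71 32.24] railend -y [-10.6  -52.33] +y [-10.81  50.44]
lug top [array([-12.31,   8.86]), array([-12.25,  14.69]), array([ 3.94, 10.32]), array([ 4.02, 14.91])] tab [array([-12.2 , -14.97]), array([-12.28,  -9.28]), array([  3.75, -15.27]), array([  3.65, -10.68])]
lug/tab front top mid +base [-22.12 -88.2 ] [-23.57  77.07]
```

```bash
python3 - <<'E'
from h import *
def mk(n,yaw,P,sc,ox,oy):
    f=load(n);y=np.radians(yaw);fx=np.array([np.cos(y),np.sin(y),0]);ay=np.array([-np.sin(y),np.cos(y),0]);P=np.array([*P,0])
    def l(p,z):
        X=onplane(f,[(ox+p[0]/sc-.35,oy+p[1]/sc-.35)],z)[0]-P;return (np.array([X@fx,X@ay])*1e3).round(1).tolist()
    return l
l=mk("w10",3.1,(.48369,.35784),3.2,195,120)
for z in(.211,.214,.217):print("pads10",z,l((262,376),z),l((530,376),z),l((230,480),z),l((245,505),z),l((550,505),z))
l=mk("w7",-9.3,(.5012,.0217),3.2,192,100)
for z in(.183,.186,.189):print("pads7",z,l((135,462),z),l((690,462),z),l((62,600),z))
print("cheeks7 front top",l((0,430),.190),l((33,430),.19),"rail",l((390,427),.177),l((390,520),.177),l((143,432),.177),l((790,432),.177))
print("base7",l((155,190),.014),l((678,190),.014), "shoulder/pin y",l((88,443),.169))
l=mk("w5",3.56,(.47559,.4202),4,218,176)
for z in(.1976,):print("pads5",l((345,242),z),l((455,242),z),l((333,370),z),l((467,370),z))
E
python3 - <<'E'
import cv2
f=cv2.imread("pics/w5.png")
E
```

```text
pads10 0.211 [-7.9, -21.0] [-8.0, 21.2] [10.9, -27.3] [15.7, -25.0] [15.6, 25.8]
pads10 0.214 [-9.2, -20.5] [-9.3, 20.7] [9.3, -26.7] [13.9, -24.5] [13.8, 25.3]
pads10 0.217 [-10.5, -20.1] [-10.5, 20.3] [7.6, -26.1] [12.2, -24.0] [12.1, 24.8]
pads7 0.183 [-4.8, -42.7] [-4.6, 45.6] [22.1, -59.1]
pads7 0.186 [-6.1, -41.8] [-6.0, 44.6] [20.2, -57.8]
pads7 0.189 [-7.5, -40.9] [-7.4, 43.6] [18.3, -56.6]
cheeks7 front top [-12.6, -62.2] [-12.8, -56.6] rail [-8.8, -2.2] [7.9, -2.3] [-7.5, -42.6] [-6.8, 65.0]
base7 [-23.2, -80.0] [-23.3, 88.4] shoulder/pin y [-1.8, -55.3]
pads5 [-8.6, -7.1] [-8.6, 6.7] [9.6, -8.9] [9.6, 8.5]
```

The rail looks about 6 mm lower in the hand than at the grasp, judging by its length and row against w7. I check whether that is stable across frames before feeling down.

Run:
```python
from h import *
g=lambda n:cv2.cvtColor(load(n)["img"],cv2.COLOR_BGR2GRAY)
w={n:g(n) for n in("w7","w8","w9","w10")}
# rail ends / slot corners: template from w10 (slot left end; lug top)
for nm,(x0,y0,x1,y1) in{"slotL":(222,230,255,256),"lugtop":(335,226,356,290),"tabtop":(281,226,300,288)}.items():
    t=w["w10"][y0:y1,x0:x1]
    for n in w:
        r=cv2.matchTemplate(w[n][200:310,200:440],t,cv2.TM_CCOEFF_NORMED);_,v,_,m=cv2.minMaxLoc(r);print(nm,n,round(v,3),m[0]+200-x0,m[1]+200-y0)
from plant import manip
s=manip.state();print(s["contact_force"],s["ft_torque"])
```

```text
slotL w7 0.737 51 26
slotL w8 0.965 0 0
slotL w9 0.971 0 0
slotL w10 1.0 0 0
lugtop w7 0.533 -88 -2
lugtop w8 0.872 0 -1
lugtop w9 0.752 0 0
lugtop w10 1.0 0 0
tabtop w7 0.573 -26 4
tabtop w8 0.854 0 0
tabtop w9 0.828 0 0
tabtop w10 1.0 0 0
[-0.0326327  -1.28842925 -1.815079  ] [-0.04343596 -0.00484672 -0.01366173]
```

>>> move_arm(
  rows=[
    [0, 0, 0.1, 0, 0, 0, -1],
    [0, 0, 0, 0, 0, 0, -1],
    [0, 0, 0, 0, 0, 0, -1],
  ],
)

```text
time: 16.43
tool_pos: [0.4839, 0.3578, 0.2292]
tool_rot: [-0.0, -0.028, 1.0, -0.0]
contact_force: [-0.1, 0.3, -3.2]
gripper_width: 0.372
grasp_force: 63.7
```

>>> move_arm(
  rows=[
    [0, 0, 0.1, 0, 0, 0, -1],
    [0, 0, 0, 0, 0, 0, -1],
    [0, 0, 0, 0, 0, 0, -1],
  ],
)

```text
time: 16.68
tool_pos: [0.4841, 0.3577, 0.2282]
tool_rot: [-0.0, -0.028, 1.0, -0.0]
contact_force: [-0.1, 0.5, -2.6]
gripper_width: 0.367
grasp_force: 63.7
```

>>> move_arm(
  rows=[
    [0, 0, 0.1, 0, 0, 0, -1],
    [0, 0, 0, 0, 0, 0, -1],
    [0, 0, 0, 0, 0, 0, -1],
  ],
)

```text
time: 16.93
tool_pos: [0.4843, 0.3578, 0.2277]
tool_rot: [0.0, -0.028, 1.0, 0.0]
contact_force: [0.4, 0.3, -2.3]
gripper_width: 0.373
grasp_force: 63.5
```

>>> move_arm(
  rows=[
    [0, 0, 0.1, 0, 0, 0, -1],
    [0, 0, 0, 0, 0, 0, -1],
    [0, 0, 0, 0, 0, 0, -1],
  ],
)

```text
time: 17.18
tool_pos: [0.4844, 0.3578, 0.2273]
tool_rot: [0.0, -0.028, 1.0, 0.0]
contact_force: [-1.4, -2.6, 3.1]
gripper_width: 0.371
grasp_force: 63.0
```

Contact: the stub rests on the cheek's top edge at TCP z 0.2277, so the door's axis is 35 mm below the TCP. I back off, shift 8 mm to -y and lower to bore height, TCP 0.2036.

>>> move_arm(
  rows=[
    [0, 0, -0.3, 0, 0, 0, -1],
    [0, -0.3, 0, 0, 0, 0, -1],
    [0, -0.5, 0, 0, 0, 0, -1],
    [0, 0, 0, 0, 0, 0, -1],
    [0, 0, 0, 0, 0, 0, -1],
  ],
)

```text
time: 17.6
tool_pos: [0.4844, 0.3493, 0.2286]
tool_rot: [-0.0, -0.027, 1.0, -0.0]
contact_force: [0.6, 0.2, -3.4]
gripper_width: 0.374
grasp_force: 63.8
```

>>> move_arm(
  rows=[
    [0, 0, 0.3, 0, 0, 0, -1],
    [0, 0, 0.4, 0, 0, 0, -1],
    [0, 0, 0, 0, 0, 0, -1],
    [0, 0, 0, 0, 0, 0, -1],
  ],
)

```text
time: 17.93
tool_pos: [0.4842, 0.3496, 0.2215]
tool_rot: [-0.001, -0.028, 1.0, -0.0]
contact_force: [-0.2, 0.4, -3.0]
gripper_width: 0.372
grasp_force: 63.8
```

>>> move_arm(
  rows=[
    [0, 0, 0.4, 0, 0, 0, -1],
    [0, 0, 0.4, 0, 0, 0, -1],
    [0, 0, 0.3, 0, 0, 0, -1],
    [0, 0, 0, 0, 0, 0, -1],
    [0, 0, 0, 0, 0, 0, -1],
  ],
)

```text
time: 18.35
tool_pos: [0.4844, 0.3496, 0.2108]
tool_rot: [-0.0, -0.028, 1.0, -0.0]
contact_force: [0.3, -0.3, -3.3]
gripper_width: 0.371
grasp_force: 63.8
```

>>> move_arm(
  rows=[
    [0, 0, 0.4, 0, 0, 0, -1],
    [0, 0, 0.32, 0, 0, 0, -1],
    [0, 0, 0, 0, 0, 0, -1],
    [0, 0, 0, 0, 0, 0, -1],
    [0, 0, 0, 0, 0, 0, -1],
  ],
)

```text
time: 18.77
tool_pos: [0.4846, 0.3498, 0.2041]
tool_rot: [-0.0, -0.028, 1.0, -0.0]
contact_force: [-0.2, -0.5, -2.1]
gripper_width: 0.37
grasp_force: 63.8
```

>>> move_arm(
  rows=[
    [0, 0.2, 0, 0, 0, 0, -1],
    [0, 0, 0, 0, 0, 0, -1],
    [0, 0, 0, 0, 0, 0, -1],
  ],
)

```text
time: 19.02
tool_pos: [0.4845, 0.3519, 0.2043]
tool_rot: [0.0, -0.028, 1.0, 0.0]
contact_force: [-1.2, -0.2, -2.9]
gripper_width: 0.371
grasp_force: 63.7
```

>>> move_arm(
  rows=[
    [0, 0.1, 0, 0, 0, 0, -1],
    [0, 0, 0, 0, 0, 0, -1],
    [0, 0, 0, 0, 0, 0, -1],
  ],
)

```text
time: 19.27
tool_pos: [0.4844, 0.3528, 0.2041]
tool_rot: [0.0, -0.028, 1.0, 0.0]
contact_force: [0.0, -0.6, -3.4]
gripper_width: 0.371
grasp_force: 63.7
```

>>> move_arm(
  rows=[
    [0, 0.1, 0, 0, 0, 0, -1],
    [0, 0, 0, 0, 0, 0, -1],
    [0, 0, 0, 0, 0, 0, -1],
  ],
)

```text
time: 19.52
tool_pos: [0.4844, 0.3538, 0.2041]
tool_rot: [-0.0, -0.028, 1.0, 0.0]
contact_force: [0.4, -0.5, -2.2]
gripper_width: 0.372
grasp_force: 63.7
```

>>> move_arm(
  rows=[
    [0, 0.1, 0.03, 0, 0, 0, -1],
    [0, 0, 0, 0, 0, 0, -1],
    [0, 0, 0, 0, 0, 0, -1],
  ],
)

```text
time: 19.77
tool_pos: [0.4843, 0.3548, 0.2038]
tool_rot: [-0.0, -0.028, 1.0, -0.0]
contact_force: [-0.2, 1.0, -3.1]
gripper_width: 0.371
grasp_force: 63.7
```

>>> move_arm(
  rows=[
    [0, 0.1, 0, 0, 0, 0, -1],
    [0, 0, 0, 0, 0, 0, -1],
    [0, 0, 0, 0, 0, 0, -1],
  ],
)

```text
time: 20.02
tool_pos: [0.4842, 0.3558, 0.2038]
tool_rot: [0.0, -0.028, 1.0, -0.0]
contact_force: [-0.4, -0.9, -2.7]
gripper_width: 0.37
grasp_force: 63.7
```

>>> move_arm(
  rows=[
    [0, 0.1, 0, 0, 0, 0, -1],
    [0, 0, 0, 0, 0, 0, -1],
    [0, 0, 0, 0, 0, 0, -1],
  ],
)

```text
time: 20.27
tool_pos: [0.4842, 0.3568, 0.2038]
tool_rot: [0.0, -0.028, 1.0, 0.0]
contact_force: [0.3, 0.5, -2.3]
gripper_width: 0.374
grasp_force: 63.7
```

>>> move_arm(
  rows=[
    [0, 0.1, 0, 0, 0, 0, -1],
    [0, 0, 0, 0, 0, 0, -1],
    [0, 0, 0, 0, 0, 0, -1],
  ],
)

```text
time: 20.52
tool_pos: [0.4841, 0.3578, 0.2038]
tool_rot: [-0.0, -0.028, 1.0, -0.0]
contact_force: [-0.2, 0.5, -2.9]
gripper_width: 0.369
grasp_force: 63.7
```

>>> move_arm(
  rows=[
    [0, 0.1, 0, 0, 0, 0, -1],
    [0, 0, 0, 0, 0, 0, -1],
    [0, 0, 0, 0, 0, 0, -1],
  ],
)

```text
time: 20.77
tool_pos: [0.4841, 0.3588, 0.2038]
tool_rot: [0.0, -0.028, 1.0, -0.0]
contact_force: [-0.6, -0.1, -2.7]
gripper_width: 0.374
grasp_force: 63.7
```

The stub is now where it overlapped the cheek earlier, with no side force, so it is inside the bore. I continue until the shoulder touches.

>>> move_arm(
  rows=[
    [0, 0.1, 0, 0, 0, 0, -1],
    [0, 0, 0, 0, 0, 0, -1],
    [0, 0, 0, 0, 0, 0, -1],
  ],
)

```text
time: 21.02
tool_pos: [0.484, 0.3598, 0.2038]
tool_rot: [-0.0, -0.028, 1.0, -0.0]
contact_force: [0.5, -0.8, -2.9]
gripper_width: 0.369
grasp_force: 63.7
```

>>> move_arm(
  rows=[
    [0, 0.1, 0, 0, 0, 0, -1],
    [0, 0, 0, 0, 0, 0, -1],
    [0, 0, 0, 0, 0, 0, -1],
  ],
)

```text
time: 21.27
tool_pos: [0.484, 0.3604, 0.2038]
tool_rot: [-0.0, -0.028, 1.0, -0.0]
contact_force: [-0.5, -1.8, -1.6]
gripper_width: 0.372
grasp_force: 63.8
```

>>> move_arm(
  rows=[
    [0, 0.08, 0, 0, 0, 0, -1],
    [0, 0, 0, 0, 0, 0, -1],
    [0, 0, 0, 0, 0, 0, -1],
  ],
)

```text
time: 21.52
tool_pos: [0.4841, 0.3606, 0.204]
tool_rot: [-0.0, -0.028, 1.0, -0.001]
contact_force: [-0.7, -5.1, -0.7]
gripper_width: 0.37
grasp_force: 63.9
```

The shoulder is home (TCP y 0.3604, 5 N). Now I let the pin out slowly. As the jaw opens I move -y so both pads stay on their tabs, and down to cancel the pads' swing back.

>>> move_arm(
  rows=[
    [0, -0.05, 0, 0, 0, 0, -0.3],
    [0, 0, 0, 0, 0, 0, -0.26],
    [0, 0, 0, 0, 0, 0, -0.26],
    [0, 0, 0, 0, 0, 0, -0.26],
  ],
)

```text
time: 21.85
tool_pos: [0.484, 0.3606, 0.2039]
tool_rot: [-0.0, -0.028, 1.0, -0.001]
contact_force: [-0.5, -4.6, -0.4]
gripper_width: 0.372
grasp_force: 62.6
```

>>> move_arm(
  rows=[
    [0, -0.17, 0.035, 0, 0, 0, -0.18],
    [0, 0, 0, 0, 0, 0, -0.18],
    [0, 0, 0, 0, 0, 0, -0.18],
  ],
)

```text
time: 22.1
tool_pos: [0.484, 0.3599, 0.2034]
tool_rot: [0.0, -0.028, 1.0, 0.001]
contact_force: [-0.2, 0.6, -4.1]
gripper_width: 0.41
grasp_force: 6.5
```

>>> move_arm(
  rows=[
    [0, -0.2, 0.035, 0, 0, 0, -0.1],
    [0, 0, 0, 0, 0, 0, -0.1],
    [0, 0, 0, 0, 0, 0, -0.1],
  ],
)

```text
time: 22.35
tool_pos: [0.484, 0.3576, 0.203]
tool_rot: [-0.0, -0.028, 1.0, 0.0]
contact_force: [-0.0, -0.8, -3.0]
gripper_width: 0.45
grasp_force: 6.0
```

>>> move_arm(
  rows=[
    [0, -0.17, 0.04, 0, 0, 0, -0.02],
    [0, 0, 0, 0, 0, 0, -0.02],
    [0, 0, 0, 0, 0, 0, -0.02],
  ],
)

```text
time: 22.6
tool_pos: [0.4842, 0.3557, 0.2027]
tool_rot: [-0.0, -0.028, 1.0, 0.0]
contact_force: [0.5, -0.1, -2.6]
gripper_width: 0.49
grasp_force: 5.6
```

>>> move_arm(
  rows=[
    [0, -0.17, 0.046, 0, 0, 0, 0.06],
    [0, 0, 0, 0, 0, 0, 0.06],
    [0, 0, 0, 0, 0, 0, 0.06],
  ],
)

```text
time: 22.85
tool_pos: [0.4844, 0.3539, 0.2023]
tool_rot: [0.0, -0.028, 1.0, 0.0]
contact_force: [0.2, -0.2, -2.3]
gripper_width: 0.527
grasp_force: 5.0
```

>>> move_arm(
  rows=[
    [0, -0.17, 0.052, 0, 0, 0, 0.14],
    [0, 0, 0, 0, 0, 0, 0.14],
    [0, 0, 0, 0, 0, 0, 0.14],
  ],
)

```text
time: 23.1
tool_pos: [0.4844, 0.3522, 0.2018]
tool_rot: [0.0, -0.028, 1.0, -0.0]
contact_force: [0.2, -0.1, -2.5]
gripper_width: 0.57
grasp_force: 4.5
```

>>> move_arm(
  rows=[
    [0, -0.17, 0.055, 0, 0, 0, 0.22],
    [0, 0, 0, 0, 0, 0, 0.22],
    [0, 0, 0, 0, 0, 0, 0.22],
  ],
)

```text
time: 23.35
tool_pos: [0.4845, 0.3505, 0.2012]
tool_rot: [-0.0, -0.028, 1.0, -0.0]
contact_force: [-0.5, 0.2, -2.1]
gripper_width: 0.61
grasp_force: 4.0
```

The pad force follows the spring at 4.0 N, i.e. joint about 0.008, which is past the 0.013 of a miss, so the pin is entering its hole. I continue to the collar.

>>> move_arm(
  rows=[
    [0, -0.17, 0.06, 0, 0, 0, 0.3],
    [0, 0, 0, 0, 0, 0, 0.3],
    [0, 0, 0, 0, 0, 0, 0.3],
  ],
)

```text
time: 23.6
tool_pos: [0.4846, 0.3487, 0.2006]
tool_rot: [-0.0, -0.028, 1.0, -0.0]
contact_force: [-0.4, -0.2, -1.8]
gripper_width: 0.65
grasp_force: 3.5
```

>>> move_arm(
  rows=[
    [0, -0.12, 0.05, 0, 0, 0, 0.36],
    [0, 0, 0, 0, 0, 0, 0.36],
    [0, 0, 0, 0, 0, 0, 0.36],
  ],
)

```text
time: 23.85
tool_pos: [0.4847, 0.3478, 0.2001]
tool_rot: [0.0, -0.028, 1.0, 0.0]
contact_force: [0.4, 1.7, -1.9]
gripper_width: 0.678
grasp_force: 2.7
```

Run:
```python
from h import *
f=grab("wrist","w11")
```

>>> move_arm(
  rows=[
    [0, 0, 0.02, 0, 0, 0, 0.4],
    [0, 0, 0, 0, 0, 0, 0.4],
    [0, 0, 0, 0, 0, 0, 0.44],
    [0, 0, 0, 0, 0, 0, 0.48],
    [0, 0, 0, 0, 0, 0, 0.6],
    [0, 0, 0, 0, 0, 0, 0.79],
    [0, 0, 0, 0, 0, 0, 0.79],
    [0, 0, 0, 0, 0, 0, 0.79],
  ],
)

```text
time: 24.57
tool_pos: [0.4847, 0.3476, 0.1999]
tool_rot: [0.0, -0.028, 1.0, -0.0]
contact_force: [0.0, -0.3, -0.4]
gripper_width: 0.894
grasp_force: 0.0
```

Run:
```python
from h import *
f=grab("wrist","w12")
y=np.radians(3.1);fx=np.array([np.cos(y),np.sin(y),0]);ay=np.array([-np.sin(y),np.cos(y),0])
w7=cv2.cvtColor(load("w7")["img"],cv2.COLOR_BGR2GRAY);b=cv2.cvtColor(f["img"],cv2.COLOR_BGR2GRAY)
# same hung geometry as w7 -> compare patches
for nm,(x0,y0,x1,y1) in{"slotL":(240,225,265,260),"slotR":(318,235,345,262),"lug":(362,228,384,290),"tab":(252,230,272,290),"pin":(212,228,240,248)}.items():
    r=cv2.matchTemplate(b[190:320,180:440],w7[y0:y1,x0:x1],cv2.TM_CCOEFF_NORMED);_,v,_,m=cv2.minMaxLoc(r);print(nm,round(v,3),m[0]+180-x0,m[1]+190-y0)
from plant import manip
print(manip.state()["tool_pos"],manip.state()["contact_force"])
```

```text
slotL 0.973 2 -1
slotR 0.987 1 -2
lug 0.975 1 -2
tab 0.959 2 -1
pin 0.909 1 0
[0.48471132 0.3476275  0.19989407] [-0.31231113 -1.04256129  0.36239573]
```

The free door looks the same as when it hung on the disc machine: lug, tab, pin and slot all match to 1–2 px, with zero load. I retreat straight up.

>>> move_arm(
  rows=[
    [0, 0, -0.5, 0, 0, 0, 0.79],
    [0, 0, -0.8, 0, 0, 0, 0.79],
    [0, 0, -1, 0, 0, 0, 0.79],
    [0, 0, -2, 0, 0, 0, 0.79],
    [0, 0, -3, 0, 0, 0, 0.79],
    [0, 0, -3, 0, 0, 0, 0.79],
    [0, 0, 0, 0, 0, 0, 0.79],
    [0, 0, 0, 0, 0, 0, 0.79],
    [0, 0, 0, 0, 0, 0, 0.79],
    [0, 0, 0, 0, 0, 0, 0.79],
    [0, 0, 0, 0, 0, 0, 0.79],
    [0, 0, 0, 0, 0, 0, 0.79],
  ],
)

```text
time: 25.62
tool_pos: [0.4842, 0.3474, 0.3014]
tool_rot: [-0.001, -0.028, 1.0, -0.001]
contact_force: [0.2, 0.3, -0.8]
gripper_width: 0.899
grasp_force: 0.0
```

Run:
```python
from h import *
from plant import manip
import time
a=grab("wrist","w13");b=grab("wrist","w14");t=grab("top","t14")
print(np.abs(a["img"].astype(int)-b["img"]).mean(), manip.state()["contact_force"],manip.state()["tool_pos"])
# measure door features at expected hung places: project and compare with disc look in w1
f=b;y=np.radians(3.1);fx=np.array([np.cos(y),np.sin(y),0]);ay=np.array([-np.sin(y),np.cos(y),0]);H=np.array([.4850,.3527,.1675])
E_=lambda *p:H+fx*p[0]+ay*(p[1]+.007)+np.array([0,0,p[2]])
g=cv2.cvtColor(f["img"],cv2.COLOR_BGR2GRAY)
L=cv2.createLineSegmentDetector().detect(g)[0][:,0]
for nm,p,q in(("lug out edge",(-.009,.018,.036),(.009,.018,.036)),("tab out edge",(-.009,-.041,.036),(.009,-.041,.036)),("window bottom",(-.003,-.05,-.1),(-.003,.05,-.1)),("rail front",(-.008,-.055,.008),(-.008,.055,.008)),("rail end+",(-.008,.055,.008),(.008,.055,.008)),("rail end-",(-.008,-.055,.008),(.008,-.055,.008))):
    u=proj(f,[E_(*p),E_(*q)]);m=u.mean(0);d=(u[1]-u[0])/np.linalg.norm(u[1]-u[0])
    o=[]
    for l in L:
        e=l[2:]-l[:2];n=np.linalg.norm(e);c=(l[:2]+l[2:])/2-m
        off=c@np.array([-d[1],d[0]])
        if n>8 and abs(e@d)/n>.985 and abs(off)<7 and abs(c@d)<np.linalg.norm(u[1]-u[0])/2: o.append((round(float(off),1),round(float(n))))
    print(nm,u.round(1).tolist(),o)
```

```text
1.9695807291666667 [-0.03185279 -0.19515461 -0.01179744] [0.48449085 0.34757608 0.30215487]
lug out edge [[358.6, 195.9], [357.7, 218.7]] [(1.9, 14)]
tab out edge [[279.6, 195.8], [280.4, 218.6]] [(-6.8, 21)]
window bottom [[286.2, 170.6], [370.7, 170.9]] [(-6.5, 11), (-1.0, 12), (-1.6, 75), (1.5, 79)]
rail front [[267.2, 188.2], [397.3, 188.6]] [(4.1, 35), (-0.6, 54), (-0.8, 11), (-0.6, 21), (-4.9, 24)]
rail end+ [[397.3, 188.6], [396.1, 206.6]] [(-3.5, 31), (1.4, 15)]
rail end- [[267.2, 188.2], [268.0, 206.5]] [(-0.2, 9)]
```

The rail, its ends and the window's bottom edge all lie within about 1.5 px of where a fully hung door should be. I hand in.

```bash
python3 -c "
from plant import manip
print(manip.job_done())"
```

```text
the job is handed in; nothing more can be done
None
```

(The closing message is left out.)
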